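# Slip the open locking collar onto the sample carousel's spindle

### The arm

A 6-joint arm with a two-finger parallel gripper is mounted at the origin on the work surface. World frame = base frame: x ahead of the robot, y to its left, z up, the work surface at z = 0. Lengths are in m, angles in rad, forces in N, time in s.
With the tool pointing down it reaches from about 0.35 to 0.85 m from the base axis. Payload 8.1 kg.
Tool frame: the origin (TCP) lies midway between the tips of the shut fingers; the grasp point (between the pads) lies robot.grasp_offset behind it (robot.grasp_offset is the distance from the TCP to the grasp point, in m); z points along the fingers, y is the direction in which the jaws open and shut (so a half turn about z gives the same grasp; the last joint's range is limited). The gripper opens to 93 mm and grips with 3 to 60 N. Pads are 15 mm wide; open, the fingers measure 128 mm over their backs; the gripper's body (75 mm by 188 mm) begins 65 mm behind the grasp point.
Start: joints at [-0.085, 0.13, 1.488, -0, 1.523, -0.085], TCP at [0.6, 0, 0.219] pointing down, gripper open.
Joint ranges: [-2.96, 2.96], [-0.89, 2.26], [0.02, 2.5], [-1.34, 4.48], [0, 2.73], [-2.66, 2.66]. Speed limits (rad/s): [2.39, 2.39, 2.79, 3.14, 3.14, 3.14].

### API

Orientations are given as a rotation vector (axis times angle).
In Python, from plant import robot gives the robot as it stands.
- The arm moves only by the shell command python3 -m handwheel 'ROWS' [OPENING] [FORCE]. ROWS is text: rows parted by semicolons, each of 6 numbers parted by spaces: the shift along the world's x, y, z each as a share of 0.3 m, from -1 to 1, then the turn, a rotation vector about the world's x, y, z each as a share of 45 degrees, from -1 to 1. A call has 1 to 5 rows; each row is the pose to reach, as a shift and turn from the pose commanded when the call began; what a row does not reach only later rows make up. A row lasts 1/10 s, in which the tool goes at most 50 mm and 8.59 degrees, less where a joint would pass 70% of its speed; a pose out of reach is approached as far as the arm can. A call with a number of a shift or a turn outside -1 to 1 is refused whole. A call with a gripper value outside its range is refused whole. OPENING is the closure, from -1 (fully open) to 1 (shut), set as the call begins (- or left out, the last holds). The fingers move at their own pace and stop on an object; FORCE is the grip in N (left out, the last holds). Time passes only in rows, so rows that repeat a pose let the fingers close. It gives the time, the measured TCP pose, the force and the opening at its end, in the units of the state.
- robot.read_state(): the state, without advancing time (a new reading comes with each control period).
- robot.read_camera(name): name is "scene" or "side" or "wrist"; returns (picture, depth): 420x560x3 uint8, red, green, blue; 420x560 float32, m along the optical axis (not along the pixel's ray), 0 where there is no reading.
- robot.camera_model(name): a dict with "camera_matrix" (3x3 intrinsics, pixels), "dist" ([k1, k2, p1, p2, k3] as OpenCV has them; the pictures are not rectified), "pose" (4x4, takes a point from camera to world coordinates); the wrist camera has in their place "tool_from_camera" (4x4, takes a point from camera to tool coordinates, whose origin is the TCP and whose axes are the flange's). Camera axes: x right, y down, z forward; pixel columns grow to the right and rows downward; lengths in m; the calibration is good to about 2 mm. A picture is of the moment at which its call begins: read the wrist's pose just before it. camera_model takes no time and is no camera call.
- robot.close_job(): hands the job in, once; it reports no verdict.
Trained networks look in the newest picture that a camera, given by its name, has taken for a name from the list of things; names that differ only in an ending like _2 or _b are one class to them, and where a whole thing is asked for, a point or a joint stands for the part that bears it (a point fixed in the world has none). Each returns a list of dicts, best first, with "conf" (0 to 1); they miss things now and then, are a little off and sometimes report something else, mostly with a low value. They report only what shows in the picture. A call takes as long as a camera call. They do not tell look-alikes from the thing itself.
- robot.look_for(camera, query): "rect" ([centre column, centre row, width, height] in pixels, round what is visible of it).
- robot.silhouettes(camera, query): "pixels" (420x560 bool, what is visible of it) and "rect" ([centre column, centre row, width, height] in pixels, round what is visible of it).
- robot.tip_of(camera, query): "at" ([row, column] in pixels: a listed point, or the origin of a listed thing).
The state is a dict: "t": time; "q": joint angles; "dq": joint speeds; "joint_torque": joint torques, N m; "tool_pos": TCP position; "orientation": TCP orientation; "force": force on the tool from outside, world axes, zero at the start; "wrist_torque": the same for the moment, N m; "opening": finger opening in m.
Only numpy, scipy, OpenCV 4.12 (cv2) and the standard library are available. Lean on these libraries where they do the work, as an engineer would, in place of code of your own. Each camera call takes 0.05 s, during which the arm holds its last target.

### The job

Lock the sample carousel: pick up the blue open collar by its grip block and slide it sideways, gap first, under the black knob so that the steel spindle sits inside the ring. Set it down flat on the disc with its grip block over the empty sector (the one without bottles), let go, and leave the yellow collar where it is.

Things in the scene. Friction and masses are not known exactly. Their poses are not given: they have to be found in the camera images.
- blue_collar: Flat blue plastic C collar, lying flat: open ring, inner diameter 44 mm, outer 76, 10 thick, with a gap of 32 mm, flared outwards. Origin: ring centre, on the underside; z up. The gap faces its own +x; an arm to -x carries an upright grip block centred 80 mm from the origin: 36 mm long (x), 16 wide (y), its top 42 mm above the underside; the arm is no wider. About 90 g.
- blue_collar_handle (a point): Point to pinch on the blue collar's grip block: in the block's middle, 80 mm behind the ring's centre (own -x), 28 mm above the collar's underside; pinch it across its 16 mm width (y). Axes as the collar's.
- carousel: Fixed carousel: grey disc, diameter 260 mm, flat top 45 mm above the table. Steel spindle, diameter 12, 50 mm from disc to underside of a black knob (diameter 52, 20 high; no collar passes over it). Fixed bottles 48 mm tall, 25 wide, on a circle of radius 108 mm, except in an empty sector 68 degrees either side of its own -x (towards the robot). Origin: spindle axis at table height; z up.
- yellow_collar: Wrong part, to be left alone: a yellow collar of the same size and shape, lying flat, but its gap, 8 mm at its narrowest, is too narrow for the spindle. Origin and axes as for the blue one.
Things that resemble listed ones, but are neither listed nor needed, are in the scene too. Of the things that look like the blue_collar, the smallest one is meant.

How it is judged:
By the outcome, as a careful person would: the job done as asked, in the order asked, and still so for the second after the job is handed in, with the robot touching nothing.
It also fails if it takes over 38 s, if anything falls off the work surface, if the arm or the gripper's body presses on something with over 40 N, if the wrist force passes 120 N, or if a joint passes its speed limit or range.

## Working session

There is one attempt and no reset: what is moved stays moved. The work goes in short steps, Python scripts to look and compute and a shell command to move; the robot and the scene stay as the last step left them, time stands still between calls to the robot, and variables do not carry over. Pictures are saved under pics/ and viewed, and the job is handed in when it is done.

```bash
ls; mkdir -p pics
python3 - <<'E'
from plant import robot
import cv2
for c in ("scene","side"):
    p,d=robot.read_camera(c); cv2.imwrite(f"pics/{c}0.png",p[:,:,::-1])
    m=robot.camera_model(c); print(c,m)
    for n in ("blue_collar","yellow_collar","carousel"):
        print(n,[(r["conf"],r["rect"]) for r in robot.look_for(c,n)])
print(robot.grasp_offset, robot.read_state())
E
```

```text
pics
scene {'camera_matrix': array([[433.82385703,   0.        , 282.56036432],
       [  0.        , 433.82385703, 203.31391448],
       [  0.        ,   0.        ,   1.        ]]), 'dist': array([-0.05872868,  0.        ,  0.        ,  0.        ,  0.        ]), 'pose': array([[ 0.79856273,  0.44218122, -0.40837892,  0.98735321],
       [ 0.60186761, -0.57840086,  0.55064311, -0.79899296],
       [ 0.00727732, -0.6855131 , -0.72802392,  0.99031406],
       [ 0.        ,  0.        ,  0.        ,  1.        ]])}
blue_collar [(0.93, [244.2, 268.4, 44.3, 24.6]), (0.9, [158.8, 264.6, 65.8, 36.0]), (0.83, [214.7, 210.9, 60.2, 30.9])]
yellow_collar [(0.84, [349.6, 156.3, 24.1, 29.2])]
carousel [(0.61, [349.0, 203.1, 84.8, 68.1])]
side {'camera_matrix': array([[429.00102293,   0.        , 271.91583343],
       [  0.        , 429.00102293, 213.24758919],
       [  0.        ,   0.        ,   1.        ]]), 'dist': array([-0.1097148,  0.       ,  0.       ,  0.       ,  0.       ]), 'pose': array([[ 0.99482315, -0.07751308,  0.06571622,  0.35893626],
       [-0.10160348, -0.74655613,  0.65
[... 335 characters left out ...]
[321.6, 186.8, 81.0, 73.8])]
0.0188 {'t': 0.4, 'q': array([-8.53741129e-02,  1.30506662e-01,  1.48839080e+00, -1.23785169e-05,
        1.52300007e+00, -8.54168845e-02]), 'dq': array([-0.0013949 , -0.00221004, -0.00178127, -0.0006049 ,  0.00016031,
        0.00011194]), 'joint_torque': array([-5.06447195e-04, -5.58975005e+01, -4.91326511e+01,  7.67159346e-02,
        2.63402390e-02, -4.24130678e-05]), 'tool_pos': array([5.99904809e-01, 4.13370276e-05, 2.18466568e-01]), 'orientation': array([-2.22123404e+00, -2.22133036e+00,  3.23352384e-04]), 'force': array([ 0.43674336, -0.20750306, -0.18477907]), 'wrist_torque': array([-0.04819446, -0.0037422 , -0.03078846]), 'opening': 0.09316191403399526}
```

View pics/scene0.png

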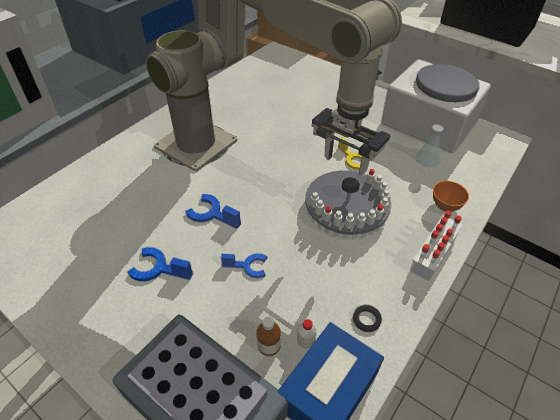

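View pics/side0.png

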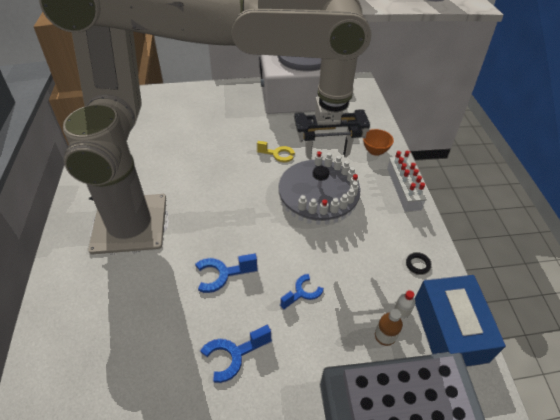

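Three candidates for the blue collar. In scene pixels they are A (159,265), B (215,211) and C (244,268), with C at (303,292) in the side view. C looks smallest, so I'll measure all three and enlarge C.

```bash
cat > h.py <<'E'
import numpy as np, cv2
from plant import robot
def cloud(c,mask,d,T=None):
    m=robot.camera_model(c); T=m["pose"] if T is None else T@m["tool_from_camera"]
    r,cc=np.nonzero(mask&(d>0))
    n=cv2.undistortPoints(np.stack([cc,r],1).astype(float)[:,None],m["camera_matrix"],m["dist"])[:,0]
    z=d[r,cc]; P=np.c_[n*z[:,None],z]
    return P@T[:3,:3].T+T[:3,3],r,cc
def proj(c,P,T=None):
    m=robot.camera_model(c); T=m["pose"] if T is None else T@m["tool_from_camera"]
    Ti=np.linalg.inv(T); rv=cv2.Rodrigues(Ti[:3,:3])[0]
    return cv2.projectPoints(np.asarray(P,float),rv,Ti[:3,3],m["camera_matrix"],m["dist"])[0][:,0]
E
python3 - <<'E'
from h import *
for c in ("scene","side"):
    p,d=robot.read_camera(c)
    for n in ("blue_collar","yellow_collar","carousel"):
        for s in robot.silhouettes(c,n):
            if s["conf"]<.3: continue
            P,_,_=cloud(c,s["pixels"],d); 
            top=P[P[:,2]>np.percentile(P[:,2],98)-.012]
            lo,hi=np.percentile(P,1,0),np.percentile(P,99,0)
            print(c,n,s["conf"],np.round(s["rect"]),len(P),lo.round(3),hi.round(3))
            if n!="carousel":
                b=P[P[:,2]>.030]; r=P[P[:,2]<.016]
                if len(b) and len(r): 
                    xy=P[:,:2]; dd=np.ptp(xy@np.linalg.svd(xy-xy.mean(0),full_matrices=0)[2].T,axis=0)
                    q=cv2.minEnclosingCircle(r[:,:2].astype(np.float32)[np.linalg.norm(r[:,:2]-b[:,:2].mean(0),axis=1)>.04])
                    print("  block",b.mean(0).round(4),"ring",np.round(q[0],4),round(q[1],4),"extents",dd.round(3))
    if c=="scene": x0,y0,w,h=200,230,100,75
    else: x0,y0,w,h=260,260,100,75
    cv2.imwrite(f"pics/crop_{c}.png",cv2.resize(p[y0:y0+h,x0:x0+w,::-1],None,fx=7,fy=7,interpolation=cv2.INTER_CUBIC))
E
```

```text
scene blue_collar 0.81 [244. 268.  45.  25.] 621 [ 0.436 -0.342 -0.004] [ 0.553 -0.249  0.042]
  block [ 0.455  -0.3284  0.0386] ring [ 0.5165 -0.2824] 0.0432 extents [0.129 0.083]
scene blue_collar 0.72 [349. 204.  91.  72.] 4703 [ 0.479 -0.074 -0.002] [0.728 0.168 0.114]
  block [0.6141 0.0358 0.0554] ring [0.5974 0.0902] 0.1645 extents [0.326 0.275]
scene blue_collar 0.61 [214. 210.  58.  31.] 915 [ 0.219 -0.272 -0.004] [ 0.385 -0.158  0.059]
  block [ 0.3636 -0.2114  0.0498] ring [ 0.2831 -0.2088] 0.0865 extents [0.18  0.119]
scene carousel 0.79 [349. 205.  83.  68.] 4618 [ 0.483 -0.074 -0.001] [0.727 0.166 0.114]
side blue_collar 0.81 [302. 292.  44.  32.] 551 [ 0.435 -0.339 -0.001] [ 0.551 -0.247  0.044]
  block [ 0.452  -0.3268  0.0405] ring [ 0.5173 -0.2825] 0.0398 extents [0.127 0.075]
side blue_collar 0.77 [236. 356.  74.  63.] 1490 [ 0.232 -0.518 -0.002] [ 0.399 -0.405  0.06 ]
  block [ 0.3756 -0.4294  0.0526] ring [ 0.3257 -0.4456] 0.0992 extents [0.183 0.115]
side blue_collar 0.73 [227. 276.  66.  40.] 1030 [ 0.22  -0.27  -0.001] [ 0.381 -0.17   0.06 ]
  block [ 0.3578 -0.2113  0.0509] ring [ 0.2599 -0.2173] 0.06 extents [0.166 0.109]
side yellow_collar 0.71 [274. 153.  35.  22.] 366 [ 0.424  0.227 -0.003] [0.549 0.303 0.043]
  block [0.4388 0.2889 0.038 ] ring [0.5115 0.2655] 0.0434 extents [0.131 0.079]
side carousel 0.83 [321. 187.  81.  77.] 4451 [ 0.479 -0.073 -0.   ] [0.717 0.179 0.115]
```

View pics/crop_scene.png

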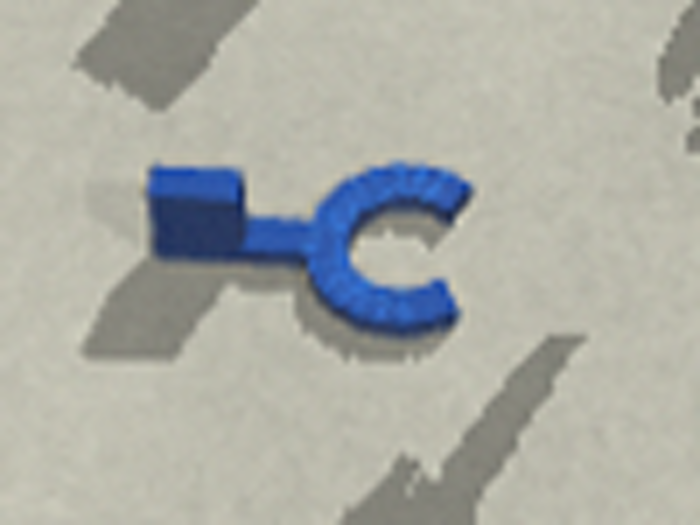

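The crop confirms C: its gap is about as wide as described, its block top is at 42 mm and its ring is about 76 mm across. A and B have block tops near 60 mm and larger rings. Next I'll fit exact poses.

```bash
cat >> h.py <<'E'
def box(x0,x1,y0,y1,z0,z1): return np.array([[x,y,z] for x in(x0,x1) for y in(y0,y1) for z in(z0,z1)])
def collar_mask(c,x,y,yaw,z0=0,T=None):
    S=4; m=np.zeros((420,560),np.uint8)
    R=np.array([[np.cos(yaw),-np.sin(yaw)],[np.sin(yaw),np.cos(yaw)]])
    def pr(P):
        P=np.array(P,float);Q=np.c_[P[:,:2]@R.T+[x,y],P[:,2]+z0]; return proj(c,Q,T)
    def hull(P): cv2.fillConvexPoly(m,np.round(cv2.convexHull(pr(P).astype(np.float32))*16).astype(np.int32),1,shift=4)
    a0=np.arcsin(16/22); a1=np.arcsin(18/38)
    n=24; ai=np.linspace(a0,2*np.pi-a0,n); ao=np.linspace(a1,2*np.pi-a1,n)
    for i in range(n-1):
        hull([[r*np.cos(a[k]),r*np.sin(a[k]),z] for r,a in((.022,ai),(.038,ao)) for k in(i,i+1) for z in(0,.01)])
    hull(box(-.098,-.035,-.008,.008,0,.01)); hull(box(-.098,-.062,-.008,.008,0,.042))
    return m>0
E
python3 - <<'E'
from h import *
from scipy.optimize import minimize
res=[]
for c,guess in (("scene",(244,268)),("side",(303,292))):
    p,d=robot.read_camera(c)
    hsv=cv2.cvtColor(p,cv2.COLOR_RGB2HSV)
    blue=cv2.inRange(hsv,(105,120,40),(125,255,255))
    n,lab,st,ce=cv2.connectedComponentsWithStats(blue)
    k=min(range(1,n),key=lambda i:np.hypot(*(ce[i]-guess))+ (1e3 if st[i,4]<150 else 0)); M=lab==k
    res.append((c,M)); print(c,"knob..",M.sum())
    # carousel
    P,r,cc=cloud(c,np.ones(d.shape,bool),d)
    g=np.hypot(P[:,0]-.61,P[:,1]-.045)
    kn=P[(g<.04)&(P[:,2]>.109)&(P[:,2]<.122)]; 
    q=cv2.minEnclosingCircle(kn[:,:2].astype(np.float32)); print("knob",kn.mean(0).round(4),np.round(q[0],4),round(q[1],4))
    disc=P[(g<.16)&(abs(P[:,2]-.045)<.003)]; q=cv2.minEnclosingCircle(disc[:,:2].astype(np.float32));print("disc",np.round(q[0],4),round(q[1],4))
    o=kn[:,:2].mean(0); v=P[(P[:,2]>.062)&(P[:,2]<.098)][:,:2]-o; rr=np.hypot(*v.T); v=v[(rr>.09)&(rr<.13)]
    a=np.degrees(np.arctan2(v[:,1],v[:,0])); h,e=np.histogram(a,72,(-180,180)); print([(int(e[i]),int(h[i])) for i in range(72) if h[i]>2])
def iou(c,M,x):
    m=collar_mask(c,*x); return (m&M).sum()/(m|M).sum()
for sel in (res[:1],res[1:],res):
    f=lambda x:-sum(iou(c,M,(x[0]/100,x[1]/100,x[2]*.1)) for c,M in sel)
    s=minimize(f,[51.7,-28.2,6.2],method="Nelder-Mead",options=dict(initial_simplex=np.array([[51.7,-28.2,6.2],[52.4,-28.2,6.2],[51.7,-27.5,6.2],[51.7,-28.2,7.0]]),maxiter=150))
    x=s.x*[.01,.01,.1]; print([c for c,_ in sel],x.round(4),np.degrees(x[2]).round(1),-s.fun/len(sel), "handle",(x[:2]-.08*np.array([np.cos(x[2]),np.sin(x[2])])).round(4))
E
```

```text
scene knob.. 491
knob [0.6046 0.0499 0.1129] [0.6057 0.0511] 0.0258
disc [0.6033 0.0517] 0.1306
[(-135, 17), (-130, 49), (-125, 10), (-120, 9), (-115, 33), (-110, 36), (-100, 24), (-95, 45), (-90, 12), (-85, 12), (-80, 38), (-75, 31), (-70, 3), (-65, 33), (-60, 41), (-55, 7), (-50, 17), (-45, 43), (-40, 24), (-30, 42), (-25, 35), (-20, 6), (-15, 10), (-10, 54), (-5, 21), (5, 21), (10, 42), (15, 4), (20, 3), (25, 38), (30, 21), (40, 17), (45, 43), (50, 8), (55, 3), (60, 40), (65, 23), (70, 5), (75, 21), (80, 35), (85, 16)]
side knob.. 458
knob [0.6    0.0497 0.1143] [0.601  0.0506] 0.0259
disc [0.6018 0.0534] 0.1313
[(-135, 23), (-130, 40), (-125, 12), (-120, 13), (-115, 36), (-110, 32), (-100, 29), (-95, 38), (-90, 11), (-85, 13), (-80, 39), (-75, 27), (-65, 32), (-60, 37), (-55, 9), (-50, 3), (-45, 47), (-40, 21), (-30, 17), (-25, 39), (-20, 5), (-10, 37), (-5, 18), (0, 3), (5, 18), (10, 38), (15, 8), (20, 4), (25, 42), (30, 22), (40, 29), (45, 27), (50, 14), (55, 6), (60, 33), (65, 23), (75, 17), (80, 31), (85, 15)]
['scene'] [ 0.5199 -0.2817  0.6148] 35.2 0.7126269956458636 handle
[... 533 characters left out ...]
0,.01)])
    ~~~~^^^^^^^^^^^^^^^^^^^^^^^^^^^^^^^^^^^^^^^^^^^^^^^^^^^^^^^^^^^^^^^^^^^^^^^^^^^^^^^^^^^^^^^^^^^^^^^^^^^^^
  File "h.py", line 19, in hull
    def hull(P): cv2.fillConvexPoly(m,np.round(cv2.convexHull(pr(P).astype(np.float32))*16).astype(np.int32),1,shift=4)
                                                              ~~^^^
  File "h.py", line 18, in pr
    P=np.array(P,float);Q=np.c_[P[:,:2]@R.T+[x,y],P[:,2]+z0]; return proj(c,Q,T)
                                                                     ~~~~^^^^^^^
  File "h.py", line 10, in proj
    m=robot.camera_model(c); T=m["pose"] if T is None else T@m["tool_from_camera"]
ValueError: time passes only in moves, steps and waits
```

Spindle is at about (0.603, 0.0505) and the empty sector is centred at about 155.5°, so the final collar yaw is about −24.5°. Blue collar handle is at (0.4546, −0.3278) with yaw 35°. Moving above it now.

```bash
python3 -m handwheel '-.485 -1 -.1 0 0 -1;-.485 -1 -.1 0 0 -1;-.485 -1 -.1 0 0 -1;-.485 -1 -.1 0 0 -1;-.485 -1 -.1 0 0 -1' -0.3 20
python3 - <<'E'
from plant import robot
from scipy.spatial.transform import Rotation as R
s=robot.read_state();print(s["t"],s["tool_pos"],R.from_rotvec(s["orientation"]).as_matrix().round(3))
E
```

```text
t: 1.4
tool_pos: [0.4903, -0.2255, 0.1963]
orientation: [2.884, 1.245, 0.001]
force: [0.6, -0.2, 1.1]
opening: 0.0617
1.4 [ 0.49031045 -0.22549507  0.19629073] [[ 0.686  0.728  0.001]
 [ 0.728 -0.686 -0.   ]
 [ 0.     0.001 -1.   ]]
```

```bash
python3 -m handwheel '-.125 -.35 -.3 0 0 -.265;-.125 -.35 -.3 0 0 -.265;-.125 -.35 -.3 0 0 -.265;-.125 -.35 -.3 0 0 -.265'
python3 - <<'E'
from h import *
from scipy.spatial.transform import Rotation as R
s=robot.read_state()
T=np.eye(4);T[:3,:3]=R.from_rotvec(s["orientation"]).as_matrix();T[:3,3]=s["tool_pos"];print(T.round(4))
p,d=robot.read_camera("wrist"); cv2.imwrite("pics/w1.png",p[:,:,::-1])
hsv=cv2.cvtColor(p,cv2.COLOR_RGB2HSV)
blue=cv2.inRange(hsv,(105,100,30),(125,255,255))>0
P,r,c=cloud("wrist",blue,d,T)
g=np.hypot(P[:,0]-.49,P[:,1]+.3)<.1
P=P[g]; b=P[(P[:,2]>.036)&(P[:,2]<.048)][:,:2]; rect=cv2.minAreaRect(b.astype(np.float32)); print("blocktop",len(b),b.mean(0).round(4),rect)
rg=P[(P[:,2]<.016)]; print(len(rg),rg.mean(0))
x=robot.tip_of("wrist","blue_collar_handle"); print(x)
print(proj("wrist",[[.4546,-.3278,.042],[.52,-.2817,.01]],T))
E
```

```text
t: 1.8
tool_pos: [0.4497, -0.3306, 0.1015]
orientation: [-2.992, -0.94, 0.007]
force: [0.3, 0.1, 0.2]
opening: 0.0603
[[ 0.8204  0.5717 -0.0058  0.4497]
 [ 0.5717 -0.8204  0.0035 -0.3306]
 [-0.0028 -0.0062 -1.      0.1015]
 [ 0.      0.      0.      1.    ]]
blocktop 1123 [ 0.4527 -0.3243] ((0.45205122232437134, -0.32469823956489563), (0.03493449464440346, 0.014836153946816921), 32.929813385009766)
5119 [ 0.50543233 -0.2897789   0.00837891]
[{'at': [369.5, 326.9], 'conf': 0.91}, {'at': [228.0, 58.9], 'conf': 0.73}, {'at': [212.3, 277.1], 'conf': 0.68}]
[[282.47810057 216.25895489]
 [281.89146812  93.55095253]]
```

View pics/w1.png

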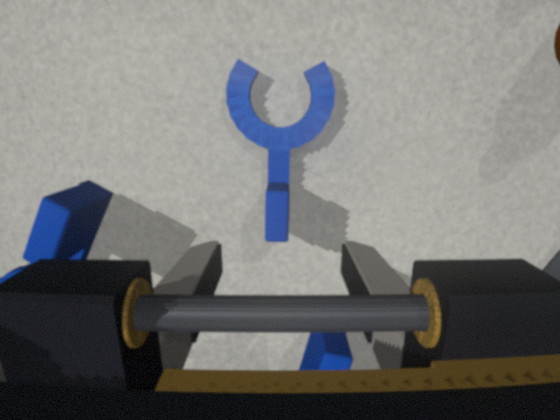

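Run:
```python
from plant import robot
s=robot.read_state();print(s["t"],s["tool_pos"],s["orientation"],abs(s["dq"]).max())
```

```text
1.9 [ 0.45301442 -0.32913808  0.10543443] [-2.99447029e+00 -9.44015288e-01  1.16753610e-03] 0.03493683685585823
```

The wrist view shows the chosen collar with its block at (277,212) and ring at (281,95), centred between the fingers. Descending to grasp.

```bash
python3 -m handwheel '0 .008 -.16 0 0 0;0 .008 -.31 0 0 0;0 .008 -.32 0 0 0;0 .008 -.32 0 0 0' && python3 -m handwheel '0 0 0 0 0 0;0 0 0 0 0 0;0 0 0 0 0 0;0 0 0 0 0 0' 1 35
```

```text
t: 2.3
tool_pos: [0.4542, -0.3255, 0.0108]
orientation: [-2.994, -0.949, 0.001]
force: [0.5, -0.4, 0.8]
opening: 0.0604
t: 2.7
tool_pos: [0.4546, -0.3273, 0.0117]
orientation: [2.994, 0.947, 0.002]
force: [-0.1, 0.4, -0.5]
opening: 0.0331
```

```bash
python3 -m handwheel '0 0 0 0 0 0;0 0 0 0 0 0;0 0 0 0 0 0;0 0 0 0 0 0;0 0 0 0 0 0'; python3 -m handwheel '0 0 0 0 0 0;0 0 .2 0 0 0;0 0 .4 0 0 0;0 0 .4 0 0 0;0 0 .4 0 0 0'
```

```text
t: 3.2
tool_pos: [0.4538, -0.3266, 0.0103]
orientation: [-2.995, -0.947, 0.0]
force: [-1.1, 1.6, 4.4]
opening: 0.0159
t: 3.7
tool_pos: [0.4561, -0.3285, 0.1347]
orientation: [2.989, 0.945, 0.006]
force: [-0.2, 0.2, -0.7]
opening: 0.0156
```

Grasped at opening 15.6 mm, and it lifted. Carrying it to the staging point at about (0.430, 0.129), yaw −24.5°.

```bash
python3 -m handwheel '0 .1 .1 0 0 -.15;-.02 .25 .12 0 0 -.34;-.03 .4 .12 0 0 -.53;-.04 .55 .12 0 0 -.7;-.04 .7 .12 0 0 -.85'; python3 -m handwheel '-.01 .2 0 0 0 -.2;-.02 .4 0 0 0 -.37;-.04 .6 0 0 0 -.47;-.04 .8 0 0 0 -.47;-.04 .82 0 0 0 -.47';  python3 -m handwheel '0 0 0 0 0 0;0 0 0 0 0 0'
python3 - <<'E'
from h import *
from scipy.spatial.transform import Rotation as R
s=robot.read_state()
M=R.from_rotvec(s["orientation"]).as_matrix();print(s["tool_pos"],M.round(3),"collar yaw",np.degrees(np.arctan2(M[1,1],M[0,1]))+90)
for c in("scene","side","wrist"):
    p,d=robot.read_camera(c); cv2.imwrite(f"pics/{c}2.png",p[:,:,::-1])
E
```

```text
t: 4.2
tool_pos: [0.4403, -0.1147, 0.1639]
orientation: [-3.139, 0.096, 0.004]
force: [0.3, 0.2, -0.7]
opening: 0.0159
t: 4.7
tool_pos: [0.4287, 0.1194, 0.1641]
orientation: [3.07, -0.662, -0.004]
force: [0.9, -0.0, -0.1]
opening: 0.016
t: 4.9
tool_pos: [0.4289, 0.1187, 0.1643]
orientation: [3.071, -0.655, -0.004]
force: [0.2, -0.8, -0.7]
opening: 0.0157
[0.42894246 0.11868416 0.16425878] [[ 0.913 -0.408 -0.003]
 [-0.408 -0.913 -0.001]
 [-0.002  0.002 -1.   ]] collar yaw -24.081713751936476
```

View pics/wrist2.png

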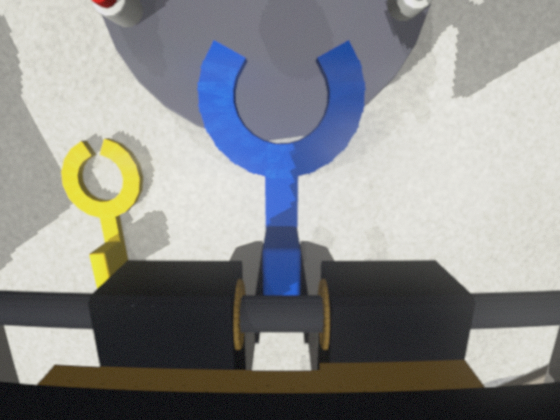

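View pics/side2.png

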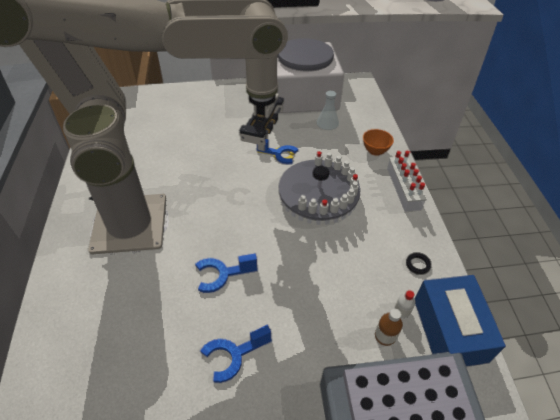

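The wrist view shows the collar level in the jaws with its ring at (281,95), the gap facing the disc, the end bottles at (120,8) and (413,3), and the yellow collar undisturbed at left. Checking the ring centre and heading in the grasp.

Run:
```python
from h import *
from scipy.spatial.transform import Rotation as R
from scipy.optimize import least_squares
s=robot.read_state()
T=np.eye(4);T[:3,:3]=R.from_rotvec(s["orientation"]).as_matrix();T[:3,3]=s["tool_pos"]
p,d=robot.read_camera("wrist")
hsv=cv2.cvtColor(p,cv2.COLOR_RGB2HSV)
blue=cv2.inRange(hsv,(105,100,30),(125,255,255))>0
P,r,c=cloud("wrist",blue,d,T)
print(np.percentile(P[:,2],[2,25,50,75,98]).round(4))
rg=P[(r<178)]; print("ring top z",np.median(rg[:,2]), "left/right z",np.median(rg[c[r<178]<240][:,2]),np.median(rg[c[r<178]>330][:,2]),"near/far",np.median(rg[r[r<178]>150][:,2]),np.median(rg[r[r<178]<70][:,2]))
# outer boundary: radial extremes
xy=rg[:,:2]
def f(o):
    q=np.hypot(*(xy-o).T); return np.r_[np.minimum(q-.022,0),np.maximum(q-.038,0)]
o=least_squares(f,[.50,.085]).x; print("ring centre",o.round(4))
h=T[:2,3]; v=o-h; print("tcp->ring",np.hypot(*v),np.degrees(np.arctan2(v[1],v[0])))
sp=np.array([.603,.051]); w=sp-o; a=np.radians(-24.5); print("to spindle",w.round(4),"along",w@[np.cos(a),np.sin(a)],"lat",w@[-np.sin(a),np.cos(a)],np.degrees(np.arctan2(w[1],w[0])))
```

```text
[0.1613 0.1628 0.1633 0.164  0.1958]
ring top z 0.16313650718622086 left/right z 0.1631046316323656 0.16320572830370988 near/far 0.16317767941897304 0.16313765274743583
ring centre [0.504  0.0848]
tcp->ring 0.08051516322502297 -23.13699112115224
to spindle [ 0.099  -0.0338] along 0.1041019244120748 lat 0.010296043961336078 -18.851616778388898
```

```bash
python3 -m handwheel '.014 .031 -.1 0 0 0;.014 .031 -.22 0 0 0;.014 .031 -.285 0 0 0;.014 .031 -.285 0 0 0;.014 .031 -.285 0 0 0'
python3 - <<'E'
from h import *
print(robot.read_state()["tool_pos"])
for c in("scene","side"):
    p,d=robot.read_camera(c); cv2.imwrite(f"pics/{c}3.png",cv2.resize(p[100:250,200:420,::-1],None,fx=3.5,fy=3.5,interpolation=cv2.INTER_CUBIC))
E
```

```text
t: 5.6
tool_pos: [0.4346, 0.126, 0.081]
orientation: [3.07, -0.664, -0.001]
force: [-0.1, -0.4, -0.9]
opening: 0.0157
[0.4346227  0.12599517 0.08101988]
```

View pics/scene3.png

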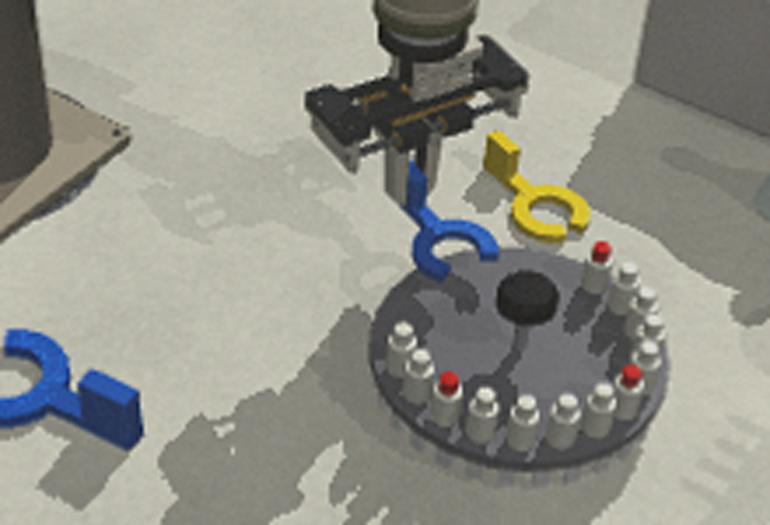

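View pics/side3.png

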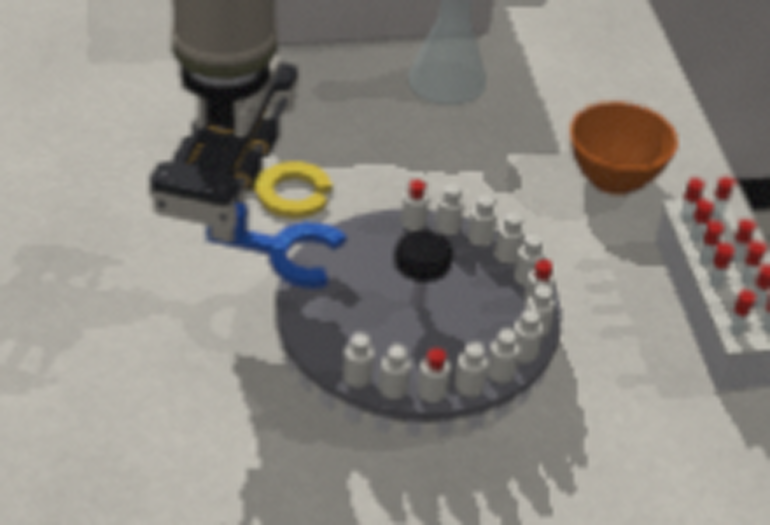

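In both views the collar is lined up with its gap facing the spindle: in the scene crop the ring is at (455,248) and the knob at (527,298). It is level, just above the disc and below the knob. Sliding it in slowly.

```bash
python3 -m handwheel '.05 -.02 -.02 0 0 0;.1 -.042 -.02 0 0 0;.15 -.064 -.02 0 0 0;.2 -.087 -.02 0 0 0;.2 -.087 -.02 0 0 0'; python3 -m handwheel '.04 -.018 0 0 0 0;.08 -.036 0 0 0 0;.109 -.05 0 0 0 0;.109 -.05 0 0 0 0;.109 -.05 0 0 0 0'
python3 - <<'E'
from h import *
print(robot.read_state()["tool_pos"])
for c in("scene","side"):
    p,d=robot.read_camera(c); cv2.imwrite(f"pics/{c}4.png",cv2.resize(p[100:250,200:420,::-1],None,fx=3.5,fy=3.5,interpolation=cv2.INTER_CUBIC))
p,d=robot.read_camera("wrist"); cv2.imwrite("pics/w4.png",p[:,:,::-1])
E
```

```text
t: 6.2
tool_pos: [0.4973, 0.1001, 0.0769]
orientation: [-3.07, 0.663, -0.006]
force: [-0.7, 0.2, -0.4]
opening: 0.0158
t: 6.7
tool_pos: [0.527, 0.0859, 0.0745]
orientation: [3.071, -0.662, -0.001]
force: [-0.6, 0.7, -1.4]
opening: 0.0159
[0.52703106 0.08586715 0.0745468 ]
```

View pics/scene4.png

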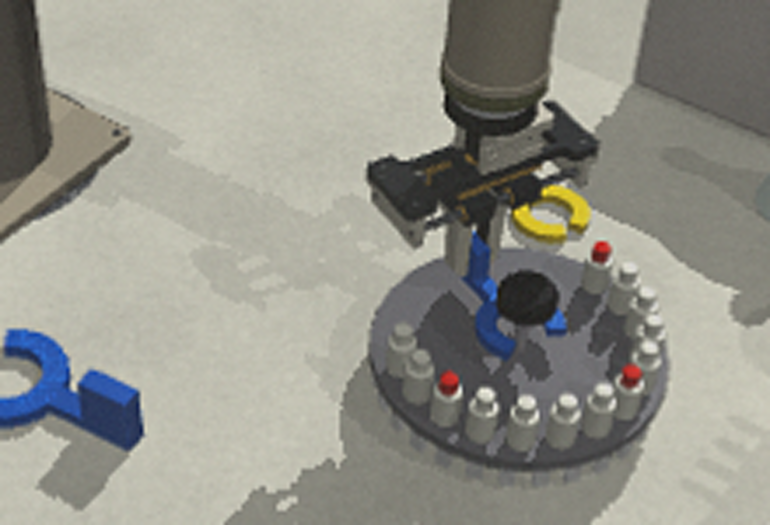

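View pics/side4.png

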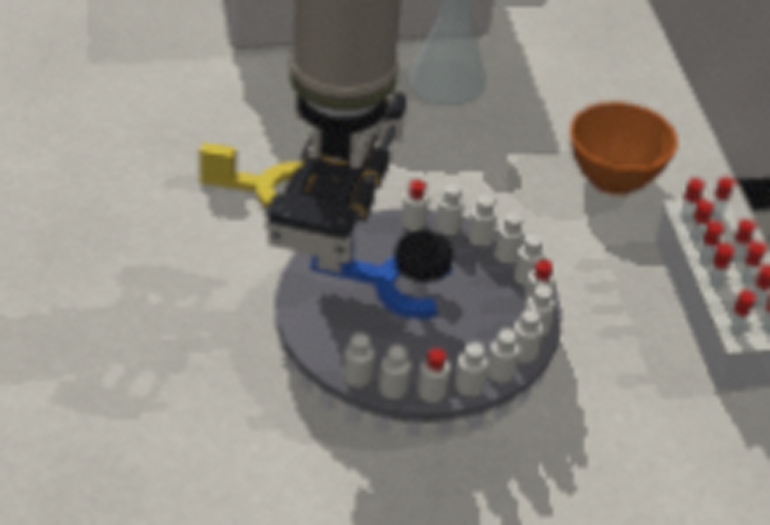

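View pics/w4.png

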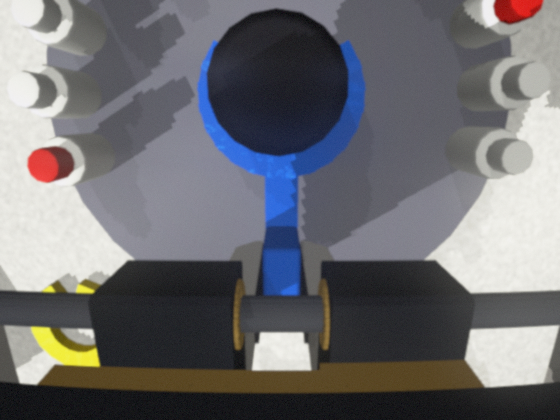

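The spindle is inside the ring: the wrist view puts the knob at (278,83), concentric with the ring at (281,95). Lowering with a small centring shift.

```bash
python3 -m handwheel '.005 -.007 -.03 0 0 0;.005 -.007 -.055 0 0 0;.005 -.007 -.06 0 0 0;.005 -.007 -.06 0 0 0;.005 -.007 -.06 0 0 0';  python3 -m handwheel '0 0 -.005 0 0 0;0 0 -.005 0 0 0;0 0 -.005 0 0 0'
```

```text
t: 7.35
tool_pos: [0.5285, 0.0838, 0.0566]
orientation: [3.071, -0.661, -0.001]
force: [-0.6, -0.6, -0.2]
opening: 0.0157
t: 7.65
tool_pos: [0.5288, 0.0838, 0.0553]
orientation: [-3.071, 0.661, -0.0]
force: [1.1, -0.3, -1.1]
opening: 0.0156
```

```bash
python3 -m handwheel '0 0 -.004 0 0 0;0 0 -.004 0 0 0;0 0 -.004 0 0 0'
python3 - <<'E'
from h import *
from scipy.spatial.transform import Rotation as R
s=robot.read_state()
T=np.eye(4);T[:3,:3]=R.from_rotvec(s["orientation"]).as_matrix();T[:3,3]=s["tool_pos"]
p,d=robot.read_camera("wrist")
P,r,c=cloud("wrist",cv2.inRange(cv2.cvtColor(p,cv2.COLOR_RGB2HSV),(105,100,30),(125,255,255))>0,d,T)
print("ring top",np.median(P[r<178][:,2]))
P,r,c=cloud("wrist",np.ones(d.shape,bool),d,T); g=np.hypot(P[:,0]-.53,P[:,1]-.0)<.03
print("disc",np.median(P[g][:,2]))
E
```

```text
t: 7.95
tool_pos: [0.5289, 0.0839, 0.0553]
orientation: [-3.071, 0.661, -0.001]
force: [-4.9, -1.0, 9.7]
opening: 0.0156
ring top 0.053700554980809834
disc 0.04390350452387018
```

The collar is resting on the disc: contact force is about 10 N and the ring top is 9.8 mm above the disc. Releasing.

```bash
python3 -m handwheel '0 0 .004 0 0 0;0 0 .004 0 0 0;0 0 .004 0 0 0;0 0 .004 0 0 0;0 0 .004 0 0 0' -0.2; python3 -m handwheel '0 0 .02 0 0 0;0 0 .1 0 0 0;0 0 .2 0 0 0;0 0 .35 0 0 0;0 0 .4 0 0 0'; python3 -m handwheel '-.2 .1 .1 0 0 0;-.2 .1 .1 0 0 0;-.2 .1 .1 0 0 0;-.2 .1 .1 0 0 0'
python3 - <<'E'
from h import *
for c in("scene","side"):
    p,d=robot.read_camera(c); cv2.imwrite(f"pics/{c}5.png",cv2.resize(p[100:250,200:420,::-1],None,fx=3.5,fy=3.5,interpolation=cv2.INTER_CUBIC))
p,d=robot.read_camera("wrist"); cv2.imwrite("pics/w5.png",p[:,:,::-1])
E
```

```text
t: 8.5
tool_pos: [0.5286, 0.0838, 0.0551]
orientation: [3.071, -0.661, -0.0]
force: [0.8, -0.6, 0.6]
opening: 0.051
t: 9.0
tool_pos: [0.5311, 0.084, 0.1809]
orientation: [-3.069, 0.661, -0.011]
force: [0.5, 0.8, -0.0]
opening: 0.0561
t: 9.4
tool_pos: [0.4688, 0.1139, 0.2055]
orientation: [-3.071, 0.66, -0.002]
force: [0.5, -0.2, -0.7]
opening: 0.0556
```

View pics/scene5.png

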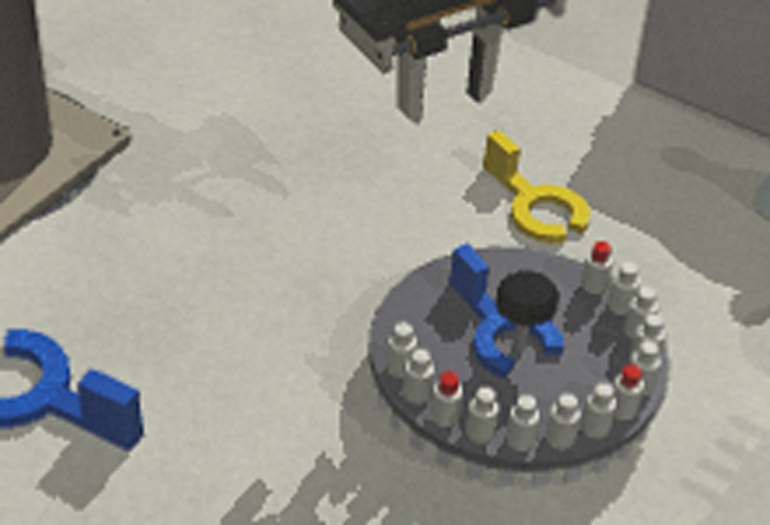

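View pics/side5.png

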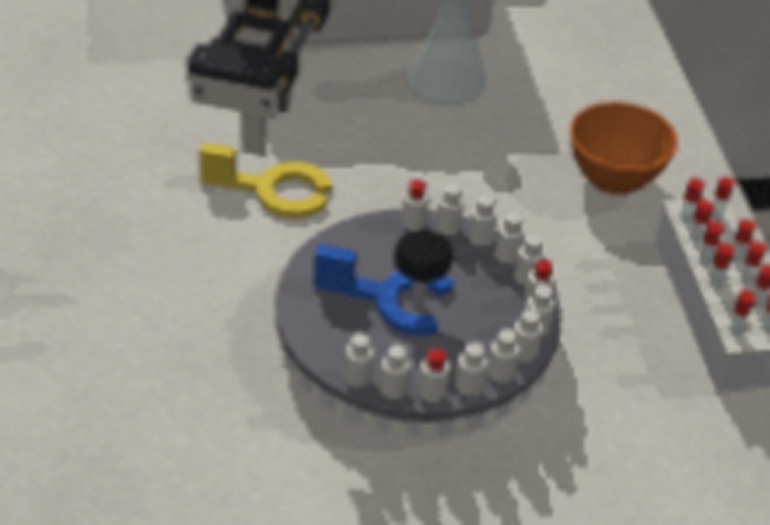

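View pics/w5.png

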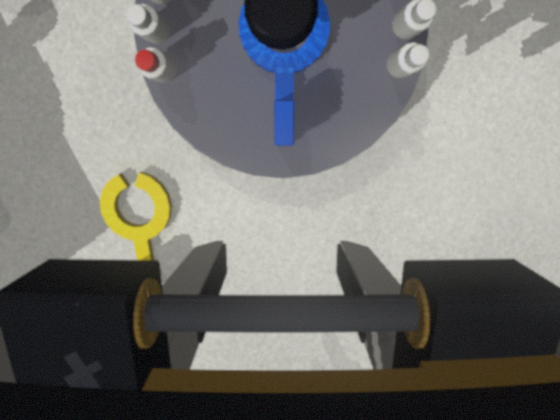

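The collar lies flat around the spindle, with its ring at about (520,340) in the scene crop. Its grip block, at (470,270), is mid-way in the empty sector. The yellow collar hasn't moved, and the gripper is clear. Handing in.

```bash
python3 -m handwheel '0 0 0 0 0 0;0 0 0 0 0 0'; python3 -c "
from plant import robot
print(robot.close_job())"
```

```text
t: 9.75
tool_pos: [0.4687, 0.1135, 0.2046]
orientation: [3.071, -0.662, -0.002]
force: [-0.7, 1.4, -0.8]
opening: 0.0553
the job is handed in; nothing more can be done
None
```

The carousel is locked. I picked up the smallest blue collar by its grip block, slid it gap first under the knob along the middle of the empty sector, and set it down flat around the spindle. I then let go, backed the arm away and handed in at about 9.8 s of the 38 s allowed.

- **Placement:** The last scene, side and wrist pictures show the spindle inside the ring, the grip block over the empty sector and no bottle touched. Just before release, the ring's top measured 9.8 mm above the disc, which fits the 10 mm collar lying flat.
- **Yellow collar:** It looks unmoved in the pictures.
- **Forces:** The highest tool force shown was about 11 N, as the collar touched down.
- **Disagreements:** The cameras differed by 2–5 mm on positions, well inside the clearance. The first outline fit of the collar matched only moderately (71% overlap), and the second camera's fit stopped on an interface error. I confirmed the collar's position with depth and the wrist camera instead.

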